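# Set out the tasting things in order of height

## Robot

A 6-joint arm with a two-finger parallel gripper is mounted at the origin on a cart in front of the work surface, level with it; the furniture and walls round the work are solid. World frame = base frame: x ahead of the robot, y to its left, z up, the work surface at z = 0. Lengths are in m, angles in degrees, forces in N, time in s.
With the tool pointing down it reaches from about 0.3 to 0.75 m from the base axis. Payload 8.5 kg.
Tool frame: the origin (TCP) lies on the centre line of the jaws, within the pads' length; the fingertips stand 25 mm ahead of it and the grasp point (between the pads) lies 6 mm ahead of it; z points along the fingers, y is the line along which they close (so a half turn about z gives the same grasp; the last joint's range is limited). The gripper opens to 85 mm and grips with 20 to 120 N. Pads are 22 mm wide; open, the fingers measure 114 mm over their backs; the gripper's body (76 mm by 85 mm) begins 54 mm behind the grasp point. The pads swing forward as they close: fully open they stand 13 mm farther back than shut.
Start: joints at [62.206, 21.807, 74.336, -0, 83.858, -12.336], TCP at [0.147, 0.53, 0.256] pointing down, gripper open.
Joint ranges: [-178.18, 178.18], [-50.72, 133.34], [12.68, 142.11], [-81.47, 261.47], [9.98, 163.14], [-165.26, 165.26]. Speed limits (degrees/s): [136.94, 136.94, 180, 180, 180, 180].

## Interface

Orientations are given as a 3x3 rotation matrix whose columns are the frame's x, y, z axes.
In Python, from rig import telemetry, optics, env gives the robot as it stands.
- The arm moves only by the tool send_rows, never from a script. Its argument "deltas" is a list that holds one entry, the list of rows, each a list of 7 numbers: the shift along the tool's x, y, z in m, then the turn, a rotation vector about the tool's x, y, z in rad, then the opening, from -1 (shut) to 1 (fully open), so that 0 is half open. In form: [[[x, y, z, ax, ay, az, grip], ...]]. A call has 1 to 12 rows; each row shifts and turns the commanded pose from where the row before left it, along the tool's axes as they then stand; what a row does not reach is not made up. A row lasts 1/8 s, in which the tool goes at most 62.5 mm and 10.7 degrees, less where a joint would pass 70% of its speed; a pose out of reach is approached as far as the arm can. A call is refused whole if a number of a shift passes 0.0625 or a number of a turn 0.188, either way. A call with a gripper value outside its range is refused whole. The fingers move at their own pace and stop on an object; "squeeze" is the grip in N (left out, the last holds). Time passes only in rows, so rows that do not move let the fingers close. It gives the time, the measured TCP pose, the force, the opening and the grip force at its end, in the units of the state.
- telemetry.observe(): the state, without advancing time (a new reading comes with each control period).
- optics.get_image(name): name is "scene" or "top"; returns a dict with "image" (420x560x3 uint8, red, green, blue), "range_z" (420x560 float32, m along the optical axis (not along the pixel's ray), 0 where there is no reading), "K" (3x3 intrinsics, pixels), "rvec" (rotation vector, rad) and "tvec" (3), from world to camera coordinates, as OpenCV has them. Camera axes: x right, y down, z forward; pixel columns grow to the right and rows downward; lengths in m; the calibration is good to about 2 mm. A picture is of the moment at which its call begins.
- env.close_job(): hands the job in; it is judged then, once.
The state is a dict: "time_s": time; "q": joint angles; "qvel": joint speeds; "joint_efforts": joint torques, N m; "position": TCP position; "tool_rot": TCP orientation; "ft_force": force on the tool from outside, world axes, zero at the start; "wrist_torque": the same for the moment, N m; "grip_width": finger opening in m; "gripper_force": force on a finger pad.
Only numpy, scipy, OpenCV 4.12 (cv2) and the standard library are available. Lean on these libraries where they do the work, as an engineer would, in place of code of your own. Each camera call takes 0.05 s, during which the arm holds its last target. There are 200 camera calls.

## Task

Line up the four tasting things on the green discs of the oak board in order of height: the winged corkscrew is the tallest and goes on the disc next to the brass lantern, then the stoneware beaker, then the bottle stopper, and last the flat golden ring, on the disc farthest from the lantern. Each must stand the way up it stands now, in the middle of its own disc, and be let go.

Things in the scene. Friction and masses are not known exactly. Their poses are not given: they have to be found in the camera images.
- corkscrew: silver wing corkscrew with wooden crossbar handle, standing on its round bell; 125 mm tall, loose, 0.19 kg, its parts do not move. Origin at the centre of its underside, z up. Bell 44 mm across; the crossbar on top is a rod 14 mm thick, 70 mm long, along the body's y axis, its centre line 119 mm straight above the origin: pinch it there across x. Folded arms reach y = +-33 mm
- beaker: grey-beige stoneware beaker with a dark band, open at the top, standing upright; 80 mm tall, 63 mm across outside (foot 50 mm across), hollow with about 5 mm walls, loose, 0.18 kg. Origin at the centre of its underside, z up; it can be taken round the outside at any yaw, 40 to 60 mm up
- stopper: bottle stopper standing on its round grey metal crown with the cork pointing up; 56 mm tall, 31 mm across, loose, 25 g. Origin at the centre of its underside, z up; the cork is 21 mm across, from 34 to 56 mm above the origin: take it there, any yaw
- collar: golden ring (drip collar for a bottle neck) lying flat; 44 mm outside diameter, 12 mm high, loose, 30 g. Origin at the centre of its underside, z up; take it across the outside with the fingertips just above the surface, any yaw
- disc_1: first (leftmost) of four round green felt discs in a row on the oak board, numbered from the robot's left (+y) to its right; fixed; 80 mm across, 3 mm thick, discs 95 mm apart centre to centre; origin at the centre of its underside, so the felt's top is 3 mm above the origin and 15 mm above the table
- disc_2: second of four round green felt discs in a row on the oak board, numbered from the robot's left (+y) to its right; fixed; 80 mm across, 3 mm thick, discs 95 mm apart centre to centre; origin at the centre of its underside, so the felt's top is 3 mm above the origin and 15 mm above the table
- disc_3: third of four round green felt discs in a row on the oak board, numbered from the robot's left (+y) to its right; fixed; 80 mm across, 3 mm thick, discs 95 mm apart centre to centre; origin at the centre of its underside, so the felt's top is 3 mm above the origin and 15 mm above the table
- disc_4: fourth (rightmost) of four round green felt discs in a row on the oak board, numbered from the robot's left (+y) to its right; fixed; 80 mm across, 3 mm thick, discs 95 mm apart centre to centre; origin at the centre of its underside, so the felt's top is 3 mm above the origin and 15 mm above the table
- lantern: brass candle lantern with glass panes, 111 x 104 mm, 200 mm tall with its ring, fixed; it stands beyond the left or the right end of the board (a lit candle on a small dish stands beyond the other end), its centre about 0.14 m from the nearest disc. Origin at the centre of its underside
- board: light oak board with brass ends, lying on the black tablecloth, fixed; 115 mm (x) by 400 mm (y), 12 mm thick; origin at the centre of its underside, the row of discs runs along its y axis (disc_1 at +y), turned at most 0.12 rad
Mind the look-alikes: they are no part of the job. Leave any blue or pink look-alike of the collar alone.

How it is judged:
By the outcome, as a careful person would: the job done as asked, in the order asked, and still so for the second after the job is handed in, with the robot touching nothing.
It also fails if it takes over 93 s, if anything falls off the work surface, if the arm or the gripper's body presses on something with over 40 N, if the wrist force passes 120 N, or if a joint passes its speed limit or range.

## Working session

There is one attempt and no reset: what is moved stays moved. The work goes in short steps, Python scripts to look and compute and a tool call to move; the robot and the scene stay as the last step left them, time stands still between calls to the robot, and variables do not carry over. Pictures are saved under pics/ and viewed, at most 14 in all, crops included, and the job is handed in when it is done.

Besides the shell and the picture viewer there is one more tool, called after ">>>" as name(argument=value, ...), one argument or row to a line, values as JSON. send_rows: Moves the arm, as the interface text tells. Its arguments: {"type":"object","properties":{"deltas":{"type":"array"},"squeeze":{"type":"number"}},"required":["deltas"]}

```bash
mkdir -p pics; cat > h.py <<'E'
import numpy as np, cv2
from rig import telemetry, optics, env
def cam(n):
    d=optics.get_image(n); d['R']=cv2.Rodrigues(np.array(d['rvec'],float))[0]; d['t']=np.array(d['tvec'],float).ravel(); return d
def cloud(d):
    z=d['range_z']; v,u=np.mgrid[:z.shape[0],:z.shape[1]]; K=np.array(d['K'])
    p=np.stack([(u-K[0,2])/K[0,0]*z,(v-K[1,2])/K[1,1]*z,z],-1)
    w=(p-d['t'])@d['R']; w[z<=0]=np.nan; return w
def save(d,n,crop=None,s=1):
    im=d['image'][:,:,::-1]
    if crop: a,b,c,e=crop; im=im[b:e,a:c]
    cv2.imwrite('pics/'+n,cv2.resize(im,None,fx=s,fy=s,interpolation=cv2.INTER_CUBIC))
E
python3 - <<'E'
from h import *
for n in('scene','top'):
    d=cam(n); save(d,n+'0.png',None,1.4); np.savez(n+'0.npz',w=cloud(d),im=d['image']); print(n,d['K'],-d['R'].T@d['t'])
s=telemetry.observe(); print(s['tool_rot'],s['position'],s['grip_width'])
E
```

```text
scene [[516.38442351   0.         263.73713436]
 [  0.         516.38442351 205.22970498]
 [  0.           0.           1.        ]] [-0.28448696 -0.38211591  0.52050819]
top [[478.42890125   0.         275.34120205]
 [  0.         478.42890125 214.16292827]
 [  0.           0.           1.        ]] [0.31395332 0.06032599 1.16978131]
[[-9.63814379e-01  2.66573578e-01 -6.07898097e-04]
 [ 2.66574121e-01  9.63813751e-01 -1.13644953e-03]
 [ 2.82953128e-04 -1.25737630e-03 -9.99999169e-01]] [0.14650508 0.52990326 0.25578268] 0.08528523017163088
```

View pics/scene0.png

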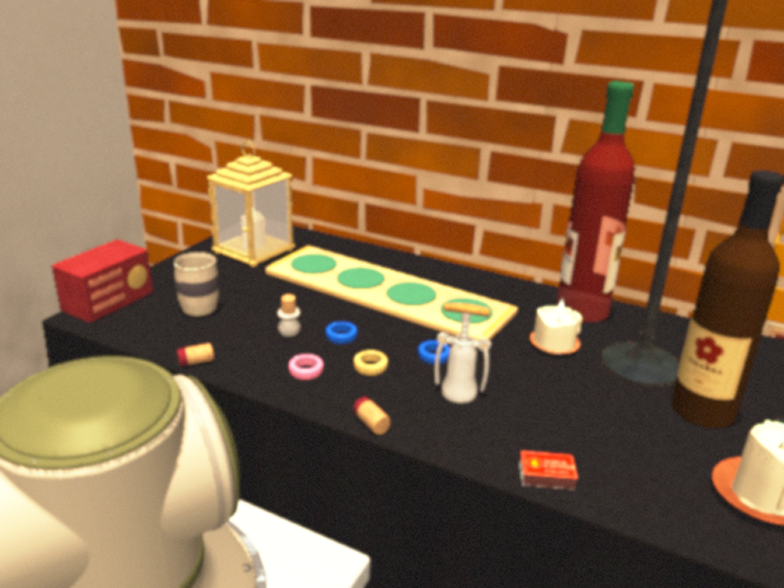

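View pics/top0.png

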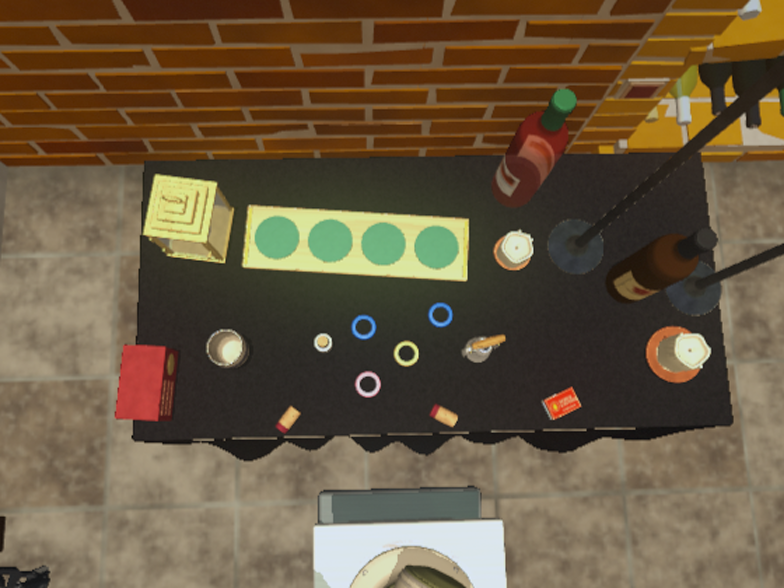

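The top view (1.4x scale) shows the lantern left at (190,220) and disc_1..4 at (277,237), (330,240), (383,243), (436,247). So the corkscrew goes to disc_1, the beaker to 2, the stopper to 3 and the ring to 4.

Candidates for the ring are gold (406,353), blue (363,327) and (440,314), and pink (368,384); I choose gold. For the stopper it is the upright one at (322,342), not the lying corks at (288,419) and (444,415). The beaker is at (228,348) and the corkscrew at (483,348).

```bash
python3 - <<'E'
from h import *
d=np.load('top0.npz'); w=d['w']; im=d['im']
cv2.imwrite('pics/crop.png',cv2.resize(im[215:285,140:380,::-1],None,fx=3.3,fy=3.3,interpolation=cv2.INTER_CUBIC))
hsv=cv2.cvtColor(im,cv2.COLOR_RGB2HSV)
g=cv2.inRange(hsv,(60,60,40),(95,255,255)); n,l,st,c=cv2.connectedComponentsWithStats(g)
for i in range(1,n):
    if st[i,4]>300:
        m=l==i; (cx,cy),r=cv2.minEnclosingCircle(np.argwhere(m)[:,::-1].astype(np.float32))
        p=np.nanmedian(w[m],0); print('green',c[i],np.nanmean(w[m],0),st[i,4],r)
def roi(name,x0,y0,x1,y1,zlo,zhi):
    p=w[y0:y1,x0:x1].reshape(-1,3); p=p[(p[:,2]>zlo)&(p[:,2]<zhi)]
    if len(p)<3: print(name,'none');return
    (cx,cy),r=cv2.minEnclosingCircle(p[:,:2].astype(np.float32)); print(name,len(p),'mean',p.mean(0).round(4),'circ',round(cx,4),round(cy,4),round(r,4),'zmax',p[:,2].max().round(4))
    return p
roi('table',215,280,260,300,-.1,.1)
roi('beaker',140,225,185,270,.074,.09)
roi('stopper',218,232,243,257,.045,.07); roi('stopperall',218,232,243,257,.02,.07)
roi('gold',275,238,305,268,.006,.02)
p=roi('bar',325,228,370,265,.112,.135)
if p is not None:
    q=p[:,:2]; u,s,v=np.linalg.svd(q-q.mean(0)); t=(q-q.mean(0))@v[0]; print('dir',v[0],t.min(),t.max(), q.mean(0)+v[0]*(t.min()+t.max())/2)
roi('bell',325,228,370,265,.02,.1)
roi('lantern',98,120,170,190,.1,.25)
E
```

```text
green [197.28291317 169.07282913] [0.64475947 0.22026092 0.01371967] 714 15.361754417419434
green [235.33943662 171.36760563] [0.63688362 0.12572146 0.01395534] 710 15.260815620422363
green [273.40338505 173.78843441] [0.6287845  0.03099271 0.01389535] 709 15.2608060836792
green [311.34609929 175.98439716] [ 0.62118302 -0.06364193  0.01424636] 705 15.25191593170166
table 896 mean [ 0.3461  0.1257 -0.0006] circ 0.3462 0.1259 0.0581 zmax 0.0131
beaker 76 mean [0.4431 0.2995 0.0782] circ 0.442 0.2949 0.0291 zmax 0.0834
stopper 54 mean [0.4503 0.1372 0.0547] circ 0.4507 0.1374 0.0096 zmax 0.0627
stopperall 129 mean [0.4499 0.137  0.0422] circ 0.4514 0.1378 0.0152 zmax 0.0627
gold 134 mean [ 0.4313 -0.0043  0.0111] circ 0.4307 -0.0043 0.0221 zmax 0.018
bar 138 mean [ 0.4354 -0.1285  0.1222] circ 0.4361 -0.1287 0.0271 zmax 0.1277
dir [-0.25687358  0.96644501] -0.02727729541929099 0.026612212007336853 [ 0.43546042 -0.12884706]
bell 162 mean [ 0.4297 -0.1222  0.0571] circ 0.4335 -0.1284 0.0313 zmax 0.0966
lantern 2209 mean [0.6528 0.3513 0.1453] circ 0.6591 0.3561 0.0707 zmax 0.1986
```

View pics/crop.png

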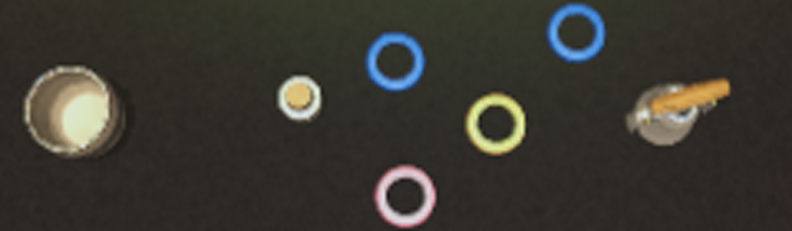

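Everything matches the descriptions: the gold ring is at crop (496,124), distinct from the blue rings at (395,61) and (577,32) and the pink one at (405,196). I'll close along world x everywhere, and place low to tall (ring first, corkscrew last).

>>> send_rows(
  deltas=[
    [[0,0,0,0,0,0.1859,0.5],[0,0,0,0,0,0.1859,0.5],[0,0,0,0,0,0.1859,0.5],[0,0,0,0,0,0.1859,0.5],[0,0,0,0,0,0.1859,0.5],[0,0,0,0,0,0.1859,0.5],[0,0,0,0,0,0.1859,0.5],[-0.05,0.027,0,0,0,0,0.5],[-0.05,0.027,0,0,0,0,0.5],[-0.05,0.027,0,0,0,0,0.5],[-0.05,0.027,0,0,0,0,0.5],[-0.05,0.027,0,0,0,0,0.5]],
  ],
  squeeze=30,
)

```text
time_s: 1.6
position: [0.2819, 0.2784, 0.2562]
tool_rot: [[-0.0, 1.0, -0.0], [1.0, 0.0, -0.0], [-0.0, -0.0, -1.0]]
ft_force: [0.9, 0.4, 0.3]
grip_width: 0.0643
gripper_force: 0.0
```

>>> send_rows(
  deltas=[
    [[-0.05,0.027,0,0,0,0,0.5],[-0.05,0.027,0,0,0,0,0.5],[-0.05,0.027,0,0,0,0,0.5],[-0.05,0.027,0,0,0,0,0.5],[-0.05,0.027,0,0,0,0,0.5],[-0.034,0.015,0.03,0,0,0,0.5],[0,0,0.05,0,0,0,0.5],[0,0,0.03,0,0,0,0.5],[0,0,0,0,0,0,0.5],[0,0,0,0,0,0,0.5]],
  ],
)

```text
time_s: 2.85
position: [0.432, -0.004, 0.1474]
tool_rot: [[0.0, 1.0, 0.002], [1.0, -0.0, -0.0], [-0.0, 0.002, -1.0]]
ft_force: [-0.1, 0.7, 0.7]
grip_width: 0.0643
gripper_force: 0.0
```

>>> send_rows(
  deltas=[
    [[0,-0.001,0.05,0,0,0,0.5],[0,0,0.045,0,0,0,0.5],[0,0,0.015,0,0,0,0.5],[0,0,0.009,0,0,0,0.5],[0,0,0,0,0,0,0.3],[0,0,0,0,0,0,-0.3],[0,0,0,0,0,0,-0.3],[0,0,0,0,0,0,-0.3],[0,0,0,0,0,0,-0.3]],
  ],
)

```text
time_s: 3.98
position: [0.4311, -0.0041, 0.0285]
tool_rot: [[0.0, 1.0, 0.003], [1.0, -0.0, -0.001], [-0.001, 0.003, -1.0]]
ft_force: [-1.1, -0.3, 6.4]
grip_width: 0.0407
gripper_force: 29.5
```

>>> send_rows(
  deltas=[
    [[0,0,-0.01,0,0,0,-0.3],[0,0,-0.03,0,0,0,-0.3],[0,0,-0.04,0,0,0,-0.3],[-0.01,0.03,0,0,0,0,-0.3],[-0.015,0.05,0,0,0,0,-0.3],[-0.015,0.05,0,0,0,0,-0.3],[-0.015,0.045,0,0,0,0,-0.3],[-0.0045,0.015,0,0,0,0,-0.3],[0,0,0,0,0,0,-0.3],[0,0,0,0,0,0,-0.3]],
  ],
)

```text
time_s: 5.22
position: [0.6196, -0.0632, 0.1078]
tool_rot: [[0.0, 1.0, -0.0], [1.0, -0.0, 0.0], [0.0, -0.0, -1.0]]
ft_force: [-0.0, -0.2, -0.7]
grip_width: 0.0404
gripper_force: 30.5
```

```bash
python3 - <<'E'
from h import *
d=cam('scene'); save(d,'s1.png',(170,120,420,320),3); 
t=np.load('top0.npz')
print(telemetry.observe()['grip_width'])
# refined rays from the top picture
d=cam('top'); K=np.array(d['K'])
def ray(u,v,z):
    r=d['R'].T@np.linalg.inv(K)@[u,v,1]; c=-d['R'].T@d['t']; return (c+r*(z-c[2])/r[2]).round(4)
print('beaker rim',ray(140+68/3.3,215+111/3.3,.08),'stopper top',ray(140+299/3.3,215+96/3.3,.056))
print('bar mid',ray(140+690/3.3,215+96/3.3,.122),'ends',ray(140+652/3.3,215+107/3.3,.119),ray(140+729/3.3,215+86/3.3,.119))
E
```

```text
0.04039043766445023
beaker rim [0.4401 0.2936 0.08  ] stopper top [0.4497 0.1363 0.056 ]
bar mid [ 0.4356 -0.1295  0.122 ] ends [ 0.4292 -0.1041  0.119 ] [ 0.4421 -0.1567  0.119 ]
```

View pics/s1.png

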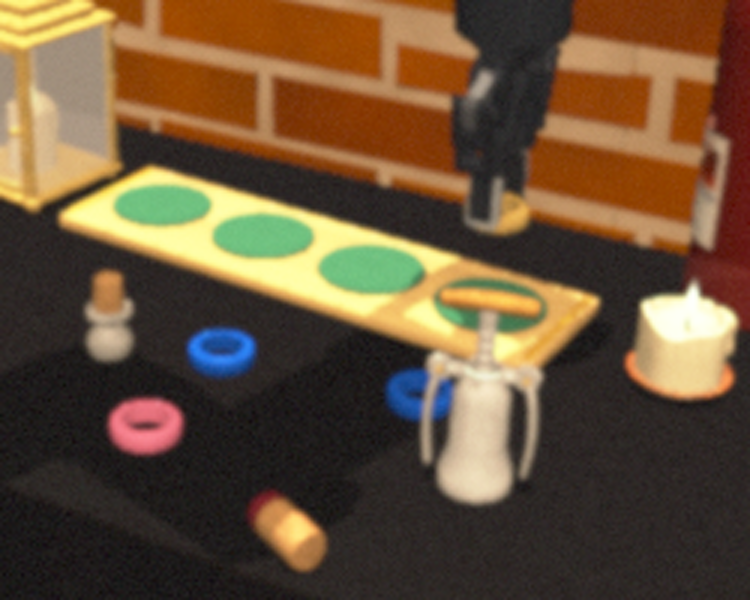

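The ring hangs level at the fingertips at (510,215), over disc_4. Lowering it.

>>> send_rows(
  deltas=[
    [[0,0.0015,0.03,0,0,0,-0.3],[0,0,0.02,0,0,0,-0.3],[0,0,0.01,0,0,0,-0.3],[0,0,0.004,0,0,0,-0.3],[0,0,0,0,0,0,-0.3],[0,0,0,0,0,0,-0.3]],
  ],
)

```text
time_s: 6.08
position: [0.6222, -0.0636, 0.044]
tool_rot: [[0.0, 1.0, 0.001], [1.0, -0.0, -0.0], [-0.0, 0.001, -1.0]]
ft_force: [0.3, 0.4, -0.4]
grip_width: 0.0406
gripper_force: 30.5
```

>>> send_rows(
  deltas=[
    [[0,0,0,0,0,0,0.2],[0,0,0,0,0,0,0.2],[0,0,0,0,0,0,0.3],[0,0,-0.03,0,0,0,0.3],[0,0,-0.04,0,0,0,0.3],[0,0,-0.03,0,0,0,0.3],[0.04,-0.0345,0,0,0,0,0.3],[0.04,-0.0345,0,0,0,0,0.3],[0.04,-0.0345,0,0,0,0,0.3],[0.04,-0.0345,0,0,0,0,0.3],[0.04,-0.0345,0,0,0,0,0.3],[0,0,0,0,0,0,0.3]],
  ],
)

```text
time_s: 7.58
position: [0.4472, 0.1385, 0.1436]
tool_rot: [[-0.003, 1.0, -0.001], [1.0, 0.003, 0.0], [0.0, -0.001, -1.0]]
ft_force: [0.6, -1.0, -0.6]
grip_width: 0.0552
gripper_force: 0.0
```

>>> send_rows(
  deltas=[
    [[0,0,0.03,0,0,0,0.2],[0,0,0.03,0,0,0,0.2],[0,0,0.015,0,0,0,0.2],[0,0,0,0,0,0,0.2]],
  ],
)

```text
time_s: 8.07
position: [0.4497, 0.136, 0.0676]
tool_rot: [[0.001, 1.0, -0.002], [1.0, -0.001, -0.0], [-0.0, -0.002, -1.0]]
ft_force: [0.6, 0.9, -0.5]
grip_width: 0.0511
gripper_force: 0.0
```

```bash
python3 - <<'E'
from h import *
d=cam('scene'); save(d,'s2.png',(170,120,420,320),3); 
d=cam('top'); w=cloud(d); hsv=cv2.cvtColor(d['image'],cv2.COLOR_RGB2HSV)
p=w[160:195,295:330].reshape(-1,3); h=hsv[160:195,295:330].reshape(-1,3)
m=(p[:,2]>.021)&(p[:,2]<.04); print(p[m].mean(0),m.sum(),cv2.minEnclosingCircle(p[m][:,:2].astype(np.float32)))
print(telemetry.observe()['position'])
E
```

```text
[ 0.62046157 -0.06337267  0.02561059] 129 ((0.6208897233009338, -0.06400187313556671), 0.021664120256900787)
[0.45016061 0.13619013 0.06878712]
```

View pics/s2.png

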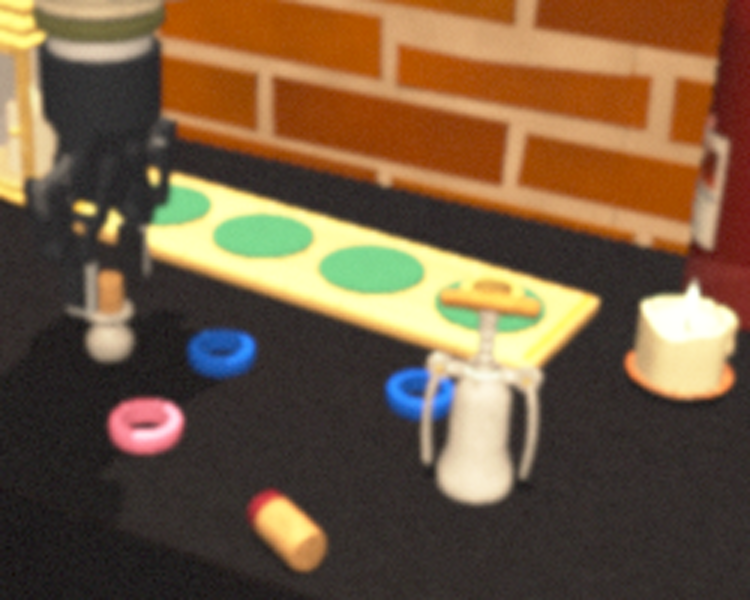

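The ring lies centred on disc_4. The stopper stands upright between the fingers at (108,295). Gripping.

>>> send_rows(
  deltas=[
    [[0,0,0.007,0,0,0,0.2],[0,0,0,0,0,0,-0.2],[0,0,0,0,0,0,-0.7],[0,0,0,0,0,0,-0.8],[0,0,0,0,0,0,-0.8],[0,0,0,0,0,0,-0.8]],
  ],
)

```text
time_s: 8.93
position: [0.4495, 0.1365, 0.0615]
tool_rot: [[0.0, 1.0, 0.0], [1.0, -0.0, -0.0], [-0.0, 0.0, -1.0]]
ft_force: [0.3, -0.4, 1.2]
grip_width: 0.0185
gripper_force: 28.6
```

>>> send_rows(
  deltas=[
    [[0,0,-0.02,0,0,0,-0.8],[0,0,-0.04,0,0,0,-0.8],[0,0,-0.02,0,0,0,-0.8],[-0.015,0.025,0,0,0,0,-0.8],[-0.025,0.045,0,0,0,0,-0.8],[-0.025,0.045,0,0,0,0,-0.8],[-0.025,0.04,0,0,0,0,-0.8],[-0.0155,0.024,0,0,0,0,-0.8],[0,0,0,0,0,0,-0.8],[0,0,0.03,0,0,0,-0.8],[0,0,0.02,0,0,0,-0.8],[0,0,0,0,0,0,-0.8]],
  ],
)

```text
time_s: 10.42
position: [0.627, 0.0317, 0.0901]
tool_rot: [[-0.0, 1.0, -0.004], [1.0, 0.0, 0.001], [0.001, -0.004, -1.0]]
ft_force: [-0.1, -0.5, -0.2]
grip_width: 0.0186
gripper_force: 28.6
```

```bash
python3 - <<'E'
from h import *
d=cam('scene'); save(d,'s3.png',(220,120,420,270),3); print(telemetry.observe()['position'])
E
```

```text
[0.62781289 0.03147199 0.09133271]
```

View pics/s3.png

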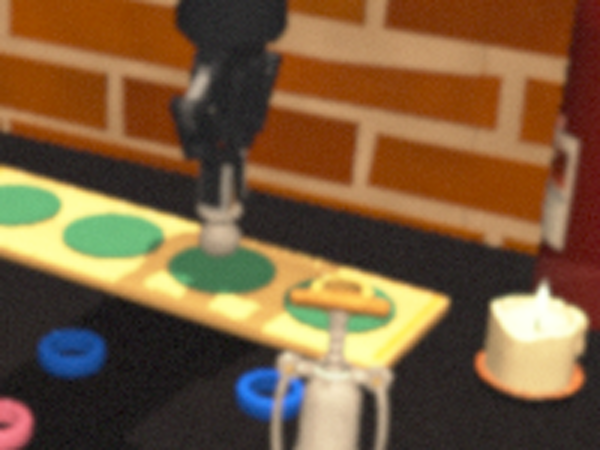

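The stopper is held upright over disc_3 (crown at (220,232)). Lowering it.

>>> send_rows(
  deltas=[
    [[0,0,0.008,0,0,0,-0.8],[0,0,0.005,0,0,0,-0.8],[0,0,0.001,0,0,0,-0.8],[0,0,0,0,0,0,-0.8],[0,0,0,0,0,0,-0.8]],
  ],
)

```text
time_s: 11.1
position: [0.6286, 0.0309, 0.0776]
tool_rot: [[0.0, 1.0, 0.0], [1.0, -0.0, -0.0], [-0.0, 0.0, -1.0]]
ft_force: [0.2, 0.3, 0.0]
grip_width: 0.0185
gripper_force: 28.6
```

>>> send_rows(
  deltas=[
    [[0,0,0.001,0,0,0,-0.8],[0,0,0,0,0,0,-0.7],[0,0,0,0,0,0,-0.4],[0,0,0,0,0,0,0],[0,0,0,0,0,0,0],[0,0,-0.04,0,0,0,0],[0,0,-0.04,0,0,0,0.5],[0,0,-0.03,0,0,0,1],[0.04,-0.028,0,0,0,0,1],[0.04,-0.028,0,0,0,0,1],[0.04,-0.028,0,0,0,0,1],[0.04,-0.028,0,0,0,0,1]],
  ],
)

```text
time_s: 12.6
position: [0.5154, 0.1921, 0.1864]
tool_rot: [[0.001, 1.0, 0.0], [1.0, -0.001, 0.0], [0.0, 0.0, -1.0]]
ft_force: [1.0, 0.8, 0.3]
grip_width: 0.0854
gripper_force: 0.0
```

>>> send_rows(
  deltas=[
    [[0.04,-0.028,0,0,0,0,1],[0.04,-0.028,0,0,0,0,1],[0.0235,-0.02,0,0,0,0,1],[0,0,0,0,0,0,1],[0,0,0.03,0,0,0,1],[0,0,0.02,0,0,0,1],[0,0,0,0,0,0,1]],
  ],
)

```text
time_s: 13.48
position: [0.4407, 0.2936, 0.1353]
tool_rot: [[0.001, 1.0, -0.002], [1.0, -0.001, -0.001], [-0.001, -0.002, -1.0]]
ft_force: [-0.1, -0.6, 0.1]
grip_width: 0.0852
gripper_force: 0.0
```

```bash
python3 - <<'E'
from h import *
d=cam('scene'); save(d,'s4.png',(100,120,350,300),3); print(telemetry.observe()['position'])
d=cam('top'); w=cloud(d)
p=w[160:185,258:290].reshape(-1,3)
m=(p[:,2]>.035)&(p[:,2]<.08); print(p[m].mean(0),m.sum(),p[m].max(0),cv2.minEnclosingCircle(p[m][:,:2].astype(np.float32)))
E
```

```text
[0.44110651 0.29392478 0.136355  ]
[0.62691762 0.03321665 0.0577856 ] 123 [0.64422647 0.04718231 0.07522934] ((0.629730224609375, 0.03264166787266731), 0.01528872735798359)
```

View pics/s4.png

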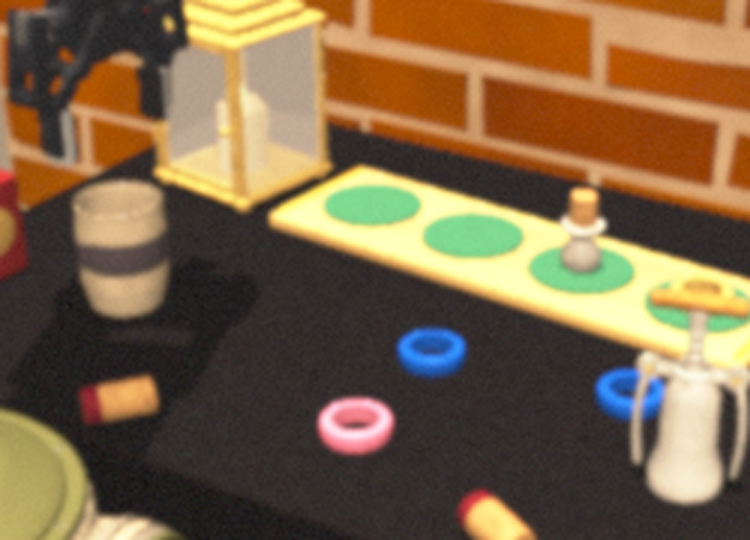

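The stopper stands centred on disc_3 at (583,235). The beaker at (122,250) is under the open jaws. Descending.

>>> send_rows(
  deltas=[
    [[0,0,0.03,0,0,0,1],[0,0,0.02,0,0,0,1],[0,0,0.02,0,0,0,1],[0,0,0.008,0,0,0,1],[0,0,0,0,0,0,1],[0,0,0,0,0,0,0.6],[0,0,0,0,0,0,0.3],[0,0,0,0,0,0,0.2],[0,0,0,0,0,0,0.2],[0,0,0,0,0,0,0.2]],
  ],
  squeeze=35,
)

```text
time_s: 14.82
position: [0.4411, 0.2947, 0.0596]
tool_rot: [[0.0, 1.0, 0.002], [1.0, -0.0, 0.001], [0.001, 0.002, -1.0]]
ft_force: [0.3, 0.6, 5.7]
grip_width: 0.0603
gripper_force: 36.7
```

>>> send_rows(
  deltas=[
    [[0,0,-0.015,0,0,0,0.2],[0,0,-0.03,0,0,0,0.2],[0,0,-0.025,0,0,0,0.2],[-0.025,0.03,0,0,0,0,0.2],[-0.035,0.04,0,0,0,0,0.2],[-0.035,0.04,0,0,0,0,0.2],[-0.035,0.04,0,0,0,0,0.2],[-0.025,0.03,0,0,0,0,0.2],[-0.0135,0.016,0,0,0,0,0.2],[0,0,0.02,0,0,0,0.2],[0,0,0.02,0,0,0,0.2],[0,0,0,0,0,0,0.2]],
  ],
)

```text
time_s: 16.32
position: [0.6358, 0.1259, 0.0878]
tool_rot: [[0.0, 1.0, -0.003], [1.0, -0.0, -0.0], [-0.0, -0.003, -1.0]]
ft_force: [0.1, -0.2, -0.5]
grip_width: 0.0602
gripper_force: 38.9
```

```bash
python3 - <<'E'
from h import *
d=cam('scene'); save(d,'s5.png',(170,100,370,250),3); s=telemetry.observe();print(s['position'],s['ft_force'])
E
```

```text
[0.63640905 0.12599372 0.08898078] [-0.06343615 -0.34866505 -1.50334119]
```

View pics/s5.png

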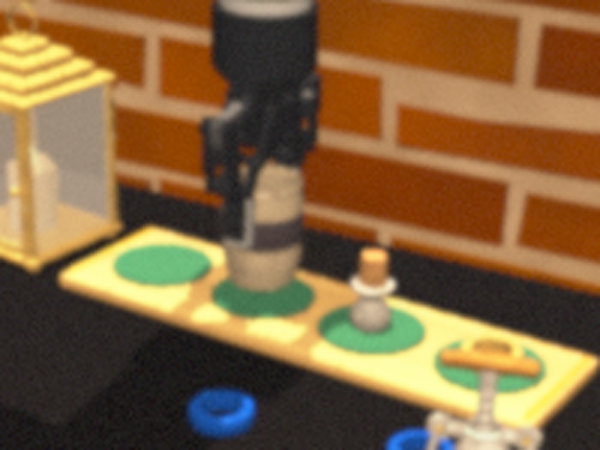

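The beaker is held upright over disc_2 at (263,230). Lowering it.

>>> send_rows(
  deltas=[
    [[0,0,0.008,0,0,0,0.2],[0,0,0.005,0,0,0,0.2],[0,0,0.001,0,0,0,0.2],[0,0,0,0,0,0,0.2],[0,0,0,0,0,0,0.2]],
  ],
)

```text
time_s: 17.0
position: [0.6365, 0.126, 0.0746]
tool_rot: [[0.0, 1.0, 0.0], [1.0, -0.0, 0.0], [0.0, 0.0, -1.0]]
ft_force: [-1.4, -0.5, 2.5]
grip_width: 0.0603
gripper_force: 39.3
```

>>> send_rows(
  deltas=[
    [[0,0,0,0,0,0,0.4],[0,0,0,0,0,0,0.7],[0,0,0,0,0,0,1],[0,0,0,0,0,0,1],[0,0,-0.03,0,0,0,1],[0,0,-0.05,0,0,0,1],[0,0,-0.04,0,0,0,1],[0,0,-0.025,0,0,0,0.5],[-0.0425,-0.0335,0,0,0,0,0.3],[-0.0425,-0.0335,0,0,0,0,0.3],[-0.0425,-0.0335,0,0,0,0,0.3],[-0.0425,-0.0335,0,0,0,0,0.3]],
  ],
)

```text
time_s: 18.5
position: [0.5012, -0.0452, 0.2194]
tool_rot: [[0.0, 1.0, 0.001], [1.0, -0.0, -0.0], [-0.0, 0.001, -1.0]]
ft_force: [0.7, -1.2, -0.0]
grip_width: 0.0553
gripper_force: 0.0
```

>>> send_rows(
  deltas=[
    [[-0.0425,-0.0335,0,0,0,0,0.1],[-0.0425,-0.0335,0,0,0,0,0.1],[0,0,0,0,0,-0.125,0.1],[0,0,0,0,0,-0.125,0.1],[0,0,0.03,0,0,0,0.1],[0,0,0.02,0,0,0,0.1],[0,0,0,0,0,0,0.1]],
  ],
)

```text
time_s: 19.38
position: [0.4349, -0.1288, 0.1686]
tool_rot: [[-0.247, 0.969, -0.002], [0.969, 0.247, 0.001], [0.002, -0.002, -1.0]]
ft_force: [0.5, 0.3, 0.7]
grip_width: 0.0471
gripper_force: 0.0
```

```bash
python3 - <<'E'
from h import *
d=cam('scene'); save(d,'s6.png',(220,110,420,310),3); s=telemetry.observe();print(s['position'],s['ft_force'])
d=cam('top'); w=cloud(d)
p=w[150:185,216:252].reshape(-1,3)
m=(p[:,2]>.088)&(p[:,2]<.105); print(p[m].mean(0),m.sum(),cv2.minEnclosingCircle(p[m][:,:2].astype(np.float32)))
E
```

```text
[ 0.43543933 -0.12905587  0.16949679] [-0.39603483  0.25231096 -0.11027909]
[0.64003771 0.1273032  0.09172854] 86 ((0.636141836643219, 0.12666696310043335), 0.029739057645201683)
```

View pics/s6.png

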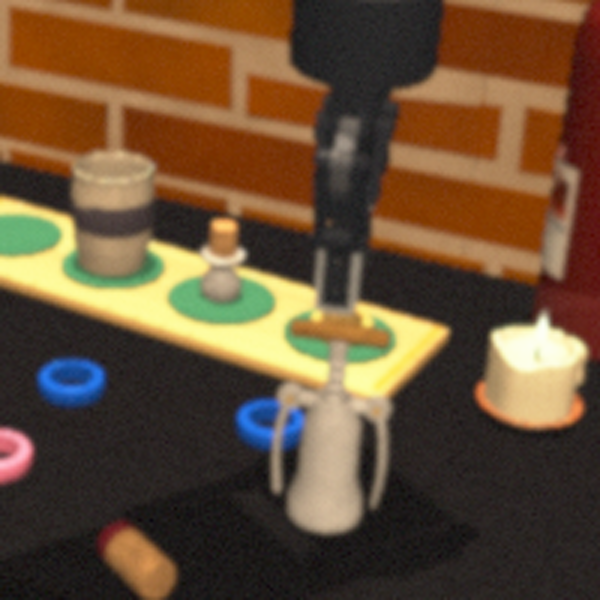

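The beaker is centred on disc_2. The jaws straddle the crossbar midpoint at (340,328). Descending and gripping.

>>> send_rows(
  deltas=[
    [[0,0,0.02,0,0,0,0.1],[0,0,0.016,0,0,0,0.1],[0,0,0.008,0,0,0,0.1],[0,0,0,0,0,0,0],[0,0,0,0,0,0,-0.5],[0,0,0,0,0,0,-0.8],[0,0,0,0,0,0,-1],[0,0,0,0,0,0,-1],[0,0,0,0,0,0,-1]],
  ],
  squeeze=60,
)

```text
time_s: 20.6
position: [0.4358, -0.1293, 0.126]
tool_rot: [[-0.247, 0.969, 0.002], [0.969, 0.247, -0.001], [-0.001, 0.001, -1.0]]
ft_force: [0.7, 0.5, 6.9]
grip_width: 0.0125
gripper_force: 58.7
```

>>> send_rows(
  deltas=[
    [[0,0,-0.02,0,0,0,-1],[0,0,-0.04,0,0,0,-1],[0,0,-0.04,0,0,0,-1],[0,0,-0.03,0,0,0,-1],[0,0,0,0,0,0.125,-1],[0,0,0,0,0,0.125,-1],[0.03,0,0,0,0,0,-1],[0.05,0,0,0,0,0,-1],[0.05,0,0,0,0,0,-1],[0.05,0,0,0,0,0,-1],[0.05,0,0,0,0,0,-1],[0.05,0,0,0,0,0,-1]],
  ],
)

```text
time_s: 22.1
position: [0.4349, 0.1526, 0.2551]
tool_rot: [[0.0, 1.0, -0.001], [1.0, -0.0, -0.0], [-0.0, -0.001, -1.0]]
ft_force: [0.5, -1.1, -2.2]
grip_width: 0.0125
gripper_force: 59.0
```

>>> send_rows(
  deltas=[
    [[0.04,0.03,0,0,0,0,-1],[0.0295,0.04,0,0,0,0,-1],[0,0.045,0,0,0,0,-1],[0,0.04,0,0,0,0,-1],[0,0.035,0,0,0,0,-1],[0,0.019,0,0,0,0,-1],[0,0,0.03,0,0,0,-1],[0,0,0.03,0,0,0,-1],[0,0,0.03,0,0,0,-1],[0,0,0,0,0,0,-1],[0,0,0,0,0,0,-1]],
  ],
)

```text
time_s: 23.48
position: [0.6449, 0.2205, 0.1665]
tool_rot: [[0.0, 1.0, 0.001], [1.0, -0.0, 0.0], [0.0, 0.001, -1.0]]
ft_force: [-0.3, -0.7, -1.9]
grip_width: 0.0124
gripper_force: 59.0
```

```bash
python3 - <<'E'
from h import *
d=cam('scene'); save(d,'s7.png',(140,90,340,240),3); s=telemetry.observe();print(s['position'],s['ft_force'],s['grip_width'],s['wrist_torque'])
E
```

```text
[0.64502851 0.22056094 0.16693345] [ 0.246256   -0.00805215 -1.94636019] 0.012389088780859533 [ 0.01380553 -0.00743252 -0.00857957]
```

View pics/s7.png

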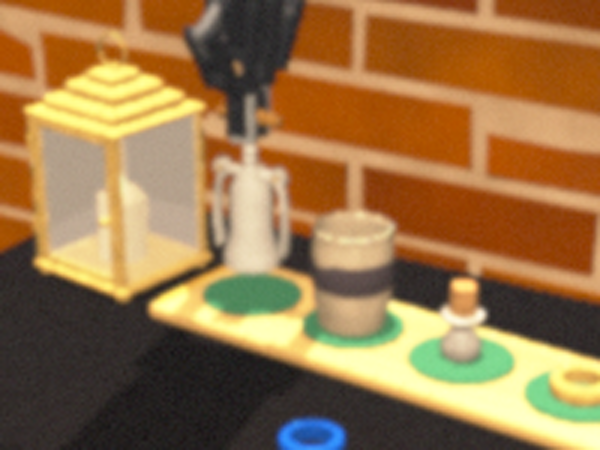

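The corkscrew hangs upright over disc_1 at (252,225). Lowering it.

>>> send_rows(
  deltas=[
    [[0,0,0.01,0,0,0,-1],[0,0,0.009,0,0,0,-1],[0,0,0.004,0,0,0,-1],[0,0,0.002,0,0,0,-1],[0,0,0,0,0,0,-1],[0,0,0,0,0,0,-1]],
  ],
)

```text
time_s: 24.28
position: [0.6449, 0.2205, 0.1411]
tool_rot: [[0.0, 1.0, 0.002], [1.0, -0.0, 0.0], [0.0, 0.002, -1.0]]
ft_force: [-0.4, -0.4, 3.7]
grip_width: 0.0122
gripper_force: 59.7
```

Contact felt. Opening gently and retreating straight up, then back.

>>> send_rows(
  deltas=[
    [[0,0,0,0,0,0,-0.8],[0,0,0,0,0,0,-0.6],[0,0,0,0,0,0,-0.3],[0,0,0,0,0,0,0],[0,0,0,0,0,0,0],[0,0,-0.02,0,0,0,0],[0,0,-0.04,0,0,0,0],[0,0,-0.04,0,0,0,0],[0,-0.04,-0.02,0,0,0,0],[0,-0.05,0,0,0,0,0],[0,-0.05,0,0,0,0,0],[0,-0.04,0,0,0,0,0]],
  ],
)

```text
time_s: 25.78
position: [0.4625, 0.2205, 0.2606]
tool_rot: [[0.0, 1.0, 0.0], [1.0, -0.0, 0.0], [0.0, 0.0, -1.0]]
ft_force: [1.0, 0.3, 0.2]
grip_width: 0.0425
gripper_force: 0.0
```

>>> send_rows(
  deltas=[
    [[0.05,-0.02,0,0,0,0,0],[0.05,0,0,0,0,0,0],[0.05,0,0,0,0,0,0],[0,0,0,0,0,0,0],[0,0,0,0,0,0,0]],
  ],
)

```text
time_s: 26.4
position: [0.4444, 0.3701, 0.2602]
tool_rot: [[0.0, 1.0, -0.0], [1.0, -0.0, -0.001], [-0.001, -0.0, -1.0]]
ft_force: [0.2, -0.9, -0.1]
grip_width: 0.043
gripper_force: 0.0
```

```bash
python3 - <<'E'
from h import *
d=cam('scene'); save(d,'s8.png',(140,90,390,270),3)
d=cam('top'); w=cloud(d)
for n,r,a,b in(('cork',(140,180,175,225),.03,.12),('corkbar',(140,180,175,225),.127,.15),('beaker',(150,185,216,252),.088,.105),('stopper',(155,190,258,290),.035,.08),('ring',(160,195,295,330),.021,.04)):
    p=w[r[0]:r[1],r[2]:r[3]].reshape(-1,3); p=p[(p[:,2]>a)&(p[:,2]<b)]; print(n,len(p),p.mean(0).round(4),cv2.minEnclosingCircle(p[:,:2].astype(np.float32)))
E
```

```text
cork 396 [0.6378 0.2077 0.0714] ((0.6348218321800232, 0.1971781849861145), 0.0538301058113575)
corkbar 136 [0.6432 0.2194 0.1368] ((0.6434555053710938, 0.2199293076992035), 0.027275975793600082)
beaker 89 [0.639  0.1271 0.0922] ((0.6361632347106934, 0.12629316747188568), 0.02982223965227604)
stopper 123 [0.6269 0.0331 0.0581] ((0.6300750374794006, 0.03280074894428253), 0.015303710475564003)
ring 131 [ 0.6201 -0.0641  0.0259] ((0.6206269860267639, -0.06412674486637115), 0.021318620070815086)
```

View pics/s8.png

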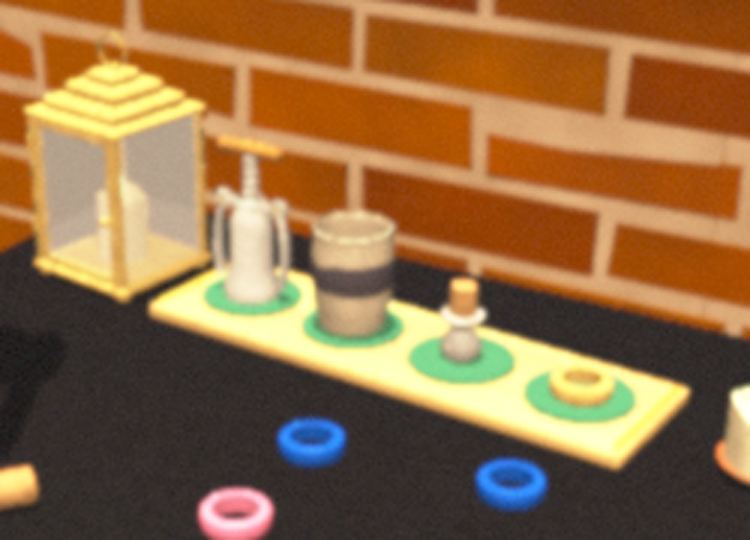

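All four stand upright and centred on their discs: corkscrew (252,250), beaker (353,275), stopper (462,325), ring (580,383). The gripper is clear of everything.

```bash
python3 -c "
from rig import env; print(env.close_job())"
```

```text
the job is handed in; nothing more can be done
None
```

The job is handed in: going away from the lantern, the corkscrew, beaker, stopper and gold ring each stand upright and released on disc_1 to disc_4, measured within about 2 mm of the disc centres, with about 26 s of the 93 s used.

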